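# Prop up a trolley drawbar, then free and hold open its ball coupling

### The job

The drawbar of the stores' tow trolley is on the bench, coupled to a tow ball, and it is about to come off. First swing the folding prop leg on its near side down until it stands upright and has snapped into its detent; then flip the coupling's safety catch right back off the handle, pull the coupling handle up as far as it goes and finish still holding it there, because it springs shut if you let go and I shall lift the coupling off while you hold it. Leave the other things on the bench where they are.

Things in the scene. Friction and masses are not known exactly. Their poses are not given: they have to be found in the camera images.
- rig: drawbar assembly, fixed to the bench: a dark 40 mm square steel tube, top 180 mm above the bench, with a bare steel ball coupling on a tow ball at its -y end and a grey bracket at its +y end. Origin on the bench under the tube's centre line, 100 mm to +y of the ball. x across the tube, away from the robot; y along it to the rear; z up. Below, P = (x, y, z) in mm in this frame.
- prop_leg (a joint): prop leg angle: 0 = level along the tube, foot to the rear (+y); grows as the foot swings down; 1.571 = upright, end stop, foot 3 mm off the bench. A 26 mm steel tube, 147 mm pivot to sole, foot plate 50 x 60 mm. Stiff pivot: stays where left (4 N at the kick bar). A spring button resists at 1.07 to 1.3 rad (about 10 N there), then snaps out behind the upright leg and keeps it.
- kick_bar (a point): middle of the 55 mm rubber sleeve (16 mm thick) of the leg's kick bar, a round bar that sticks out sideways from the leg towards the robot, parallel to the pivot. 95 mm from the pivot along the leg, 57 mm out from its centre line. At leg angle a: P = (-105, 140 + 95 cos a, 150 - 95 sin a). It can be gripped or pushed and turns in a grip.
- prop_pivot (a point): centre of the prop leg's pivot, P = (-48, 140, 150); its axis is the rig's x axis.
- catch (a joint): safety catch angle: 0 = shut, its cross-bar over the tongue at the handle's rear end so that the handle cannot lift; grows as its thumb tab is pushed to the rear (+y) and down; 1.25 = right back, its stop. The handle is free from about 0.5. Light friction (under 1 N at the tab) keeps it where it is left; well back it stays back.
- catch_tab (a point): centre of the catch's upright thumb tab, a steel plate 24 wide (x), 26 high and 4 mm thick, standing above the rear end of the handle, 53 mm from the catch pivot. At catch angle c: P = (0, 47 + 53 sin(c + 0.11), 196 + 53 cos(c + 0.11)).
- catch_pivot (a point): centre of the catch's pivot, P = (0, 47, 196); its axis is the rig's x axis.
- handle (a joint): angle of the coupling handle (rad): 0 = down, 0.75 = fully up at its stop. A spring closes it: about 5 N at the grip to start lifting and 10 N fully up.
- handle_grip (a point): centre of the handle's black ribbed rubber grip, 22 wide (x), 70 long (y), 18 mm high; when down it lies level along the tube with 28 mm free under it. 78 mm from the hinge; at handle angle h: P = (0, -75 + 78 cos(h + 0.285), 200 + 78 sin(h + 0.285)). A thin tongue, top 225 mm above the bench, goes on 29 mm to the rear, under the catch.
- handle_hinge (a point): centre of the handle's hinge, P = (0, -75, 200), above the tow ball; its axis is the rig's x axis; the rear end rises.
- grease_tin_mid (a point): bystander: middle of a round tin, 90 mm across and 85 mm high, beyond the drawbar
- spanner_grip (a point): bystander: handle of a 190 mm steel spanner lying flat
- driver_grip (a point): bystander: handle of a 200 mm screwdriver lying flat, beyond the drawbar or partly under it
- mallet_grip (a point): bystander: handle of a 280 mm hammer lying flat on the robot's side of the rear of the drawbar
- bearing_mid (a point): bystander: middle of a steel bearing ring, 62 mm across and 16 mm high, on the robot's side of the coupling
- wheel_mid (a point): bystander: middle of a castor wheel lying flat, 125 mm across and about 40 mm high
- nut_bin_mid (a point): bystander: middle of an open plastic bin, 150 x 100 x 70 mm

How it is judged (in metres and radians):
On the way, in this order (a step that is already met when the one before it is completed fails the run):
1. the prop leg is swung upright and snapped into its detent, with the catch still over the handle and the handle down (value of joint prop_leg above 1.5 rad and value of joint catch below 0.5 rad and value of joint handle below 0.1 rad), for 0.2 s.
2. the safety catch is flipped right back, the handle still down (value of joint catch above 0.8 rad and value of joint handle below 0.1 rad and value of joint prop_leg above 1.5 rad), for 0.2 s.
3. the fingers have pulled the coupling handle up and hold it there (value of joint handle above 0.6 rad and contact force between the fingers and handle above 2 N), for 0.3 s.
At the end, for the whole second after the job is handed in: The prop leg is in its detent (beyond 1.5 of 1.571 rad), the catch is flipped back (beyond 0.8 of 1.25 rad), and the handle is still held up by the gripper's fingers (beyond 0.6 of 0.75 rad, with more than 2 N between fingers and handle) through the last second (all of step 3 and value of joint prop_leg above 1.5 rad and value of joint catch above 0.8 rad); the arm keeps its last pose, push and grip.
It fails at once if a bystander is moved by more than 40 mm (distance of any of grease_tin_mid, spanner_grip, driver_grip, mallet_grip, bearing_mid, wheel_mid, nut_bin_mid from where it was at the start of the episode above 0.04 m).
It also fails if it takes over 64 s, if anything falls off the work surface, if the arm or the gripper's body presses on something with over 40 N, if the wrist force passes 120 N, or if a joint passes its speed limit or range.

### The arm

A 6-joint arm with a two-finger parallel gripper is mounted at the origin on the work surface. World frame = base frame: x ahead of the robot, y to its left, z up, the work surface at z = 0. Lengths are in mm, angles in rad, forces in N, time in s.
With the tool pointing down it reaches from about 300 to 1000 mm from the base axis. Payload 5.1 kg.
Tool frame: the origin (TCP) lies at the very end of the fingers, on their centre line; the grasp point (between the pads) lies 19 mm behind it; z points along the fingers, y is the line along which they close (so a half turn about z gives the same grasp; the last joint's range is limited). The gripper opens to 95 mm and grips with 3 to 60 N. Pads are 20 mm wide; open, the fingers measure 119 mm over their backs; the gripper's body (75 mm by 180 mm) begins 59 mm behind the grasp point.
Start: joints at [1.22, 0.124, 1.65, -0, 1.367, -0.083], TCP at [172.018, 626.813, 214.656] pointing down, gripper open.
Joint ranges: [-2.61, 2.61], [-1.02, 2.33], [0.03, 2.71], [-1.35, 4.49], [0.32, 2.68], [-2.91, 2.91]. Speed limits (rad/s): [2.57, 2.57, 3.14, 3.14, 3.14, 3.14].

### API

Orientations are given as a unit quaternion [w, x, y, z].
In Python, from bench import r gives the robot as it stands.
- The arm moves only by the tool jog_arm, never from a script. Its argument "rows" is a list of rows, each a list of 3 entries, a list of its own where there are three numbers: the turn, a rotation vector about the tool's x, y, z in degrees, then the shift along the tool's x, y, z in mm, then the opening, from -1 (shut) to 1 (fully open). In form: [[[ax, ay, az], [dx, dy, dz], grip], ...]. A call has 1 to 8 rows; each row shifts and turns the commanded pose from where the row before left it, along the tool's axes as they then stand; what a row does not reach is not made up. A row lasts 1/10 s, in which the tool goes at most 50 mm and 8.59 degrees, less where a joint would pass 70% of its speed; a pose out of reach is approached as far as the arm can. A call is refused whole if a number of a shift passes 50 or a number of a turn 8.59, either way. A call with a gripper value outside its range is refused whole. The fingers move at their own pace and stop on an object; the grip force is fixed at half the most. Time passes only in rows, so rows that do not move let the fingers close. It gives the time, the measured TCP pose, the force, the opening and the grip force at its end, in the units of the state.
- r.read_state(): the state, without advancing time (a new reading comes with each control period).
- r.capture(name): name is "scene" or "top" or "wrist"; returns a dict with "frame" (480x640x3 uint8, blue, green, red), "mtx" (3x3 intrinsics, pixels), "k1" (the pictures are not rectified: a ray, as slopes to the right and down, at radius r is drawn at 1 + k1 r^2 times it, then the intrinsics apply), "extrinsics" (4x4, takes a point from camera to world coordinates). Camera axes: x right, y up, looking along -z (the intrinsics and any distortion apply to the point x, -y, -z); pixel columns grow to the right and rows downward; lengths in mm; the calibration is good to about 2 mm. A picture is of the moment at which its call begins. There is no depth.
- r.hand_in(): hands the job in; it is judged then, once.
Trained networks look in a picture, given as the dict that the camera call returned (one of the last four; its "shot" number tells which), for a name from the list of things; names that differ only in an ending like _2 or _b are one class to them, and where a whole thing is asked for, a point or a joint stands for the part that bears it (a point fixed in the world has none). Each returns a list of dicts, best first, with "confidence" (0 to 1); they miss things now and then, are a little off and sometimes report something else, mostly with a low value. They report only what shows in the picture. A call takes as long as a camera call.
- r.recognise(name, picture): "extent" ([left, top, right, bottom] in pixels, round what is visible of it).
- r.cut_out(name, picture): "pixels" (480x640 bool, what is visible of it) and "extent" ([left, top, right, bottom] in pixels, round what is visible of it).
- r.tip_of(name, picture): "centre" ([column, row] in pixels: a listed point, or the origin of a listed thing).
The state is a dict: "clock": time; "joints": joint angles; "qd": joint speeds; "tau": joint torques, N m; "ee_pos": TCP position; "tool_rot": TCP orientation; "wrist_force": force on the tool from outside, world axes, zero at the start; "torque": the same for the moment, N m; "width": opening from 0.0 (shut) to 1.0 (fully open); "grip_force": force on a finger pad.
Only numpy, scipy, OpenCV 4.12 (cv2) and the standard library are available. Lean on these libraries where they do the work, as an engineer would, in place of code of your own. Each camera call takes 0.05 s, during which the arm holds its last target. There are 200 camera calls.

## Working session

There is one attempt and no reset: what is moved stays moved. The work goes in short steps, Python scripts to look and compute and a tool call to move; the robot and the scene stay as the last step left them, time stands still between calls to the robot, and variables do not carry over. Pictures are saved under pics/ and viewed, at most 10 in all, crops included, and the job is handed in when it is done.

Besides the shell and the picture viewer there is one more tool, called by a JSON object that holds its "op" and its "data", one argument or row to a line. jog_arm: Moves the arm, as the interface text tells. Its arguments: {"type":"object","properties":{"rows":{"type":"array","items":{"type":"array"}}},"required":["rows"]}

```bash
ls; mkdir -p pics; cat > h.py <<'E'
import numpy as np, cv2
from bench import r
from scipy.spatial.transform import Rotation as R
def proj(P,c):
    E=np.array(c["extrinsics"]);p=(np.atleast_2d(P)-E[:3,3])@E[:3,:3]
    s=np.c_[p[:,0]/-p[:,2],-p[:,1]/-p[:,2]];q=s*(1+c["k1"]*(s**2).sum(1,keepdims=True))
    M=np.array(c["mtx"]);return np.c_[q,np.ones(len(q))]@M.T[:,:2]
def rig(P,x,y,a):
    P=np.atleast_2d(P);C,S=np.cos(a),np.sin(a)
    return np.c_[x+C*P[:,0]-S*P[:,1],y+S*P[:,0]+C*P[:,1],P[:,2]]
def feats(a=0,c=0,h=0):
    return dict(kick_bar=(-105,140+95*np.cos(a),150-95*np.sin(a)),prop_pivot=(-48,140,150),
     catch_tab=(0,47+53*np.sin(c+.11),196+53*np.cos(c+.11)),catch_pivot=(0,47,196),
     handle_grip=(0,-75+78*np.cos(h+.285),200+78*np.sin(h+.285)),handle_hinge=(0,-75,200))
E
python3 - <<'E'
from h import *
for n in("scene","top","wrist"):
    c=r.capture(n);cv2.imwrite(f"pics/{n}0.png",c["frame"])
    print(n,np.round(c["extrinsics"],2).tolist(),c["k1"])
    for f in list(feats())+["rig","grease_tin_mid","spanner_grip","driver_grip","mallet_grip","bearing_mid","wheel_mid","nut_bin_mid"]:
        print(f,[(np.round(d["centre"],1).tolist(),round(d["confidence"],2)) for d in r.tip_of(f,c)][:2])
print(r.read_state())
E
```

```text
pics
scene [[-0.66, -0.44, 0.61, 1324.52], [0.75, -0.37, 0.55, 692.0], [-0.02, 0.82, 0.58, 936.55], [0.0, 0.0, 0.0, 1.0]] 0.00583579044939785
kick_bar [([365.0, 270.3], 0.56), ([258.1, 313.4], 0.41)]
prop_pivot [([321.0, 266.3], 0.77)]
catch_tab [([283.1, 229.4], 0.63)]
catch_pivot [([282.1, 246.4], 0.93)]
handle_grip [([262.6, 231.2], 0.69), ([363.4, 271.1], 0.34)]
handle_hinge [([245.2, 228.9], 0.92)]
rig [([276.0, 299.9], 0.62)]
grease_tin_mid [([257.8, 312.0], 0.78)]
spanner_grip []
driver_grip [([334.9, 357.4], 0.82)]
mallet_grip []
bearing_mid [([304.5, 277.4], 0.45)]
wheel_mid [([282.7, 227.4], 0.56)]
nut_bin_mid [([193.5, 254.5], 0.89)]
top [[-0.0, 1.0, -0.04, 469.2], [-1.0, -0.0, 0.0, -5.23], [0.0, 0.04, 1.0, 1335.32], [0.0, 0.0, 0.0, 1.0]] 0.020766468031929077
kick_bar [([287.2, 256.5], 0.89), ([395.8, 194.3], 0.73)]
prop_pivot [([327.4, 228.4], 0.89), ([285.5, 255.4], 0.15)]
catch_tab [([365.7, 166.5], 0.49), ([369.2, 193.8], 0.46)]
catch_pivot [([375.3, 198.1], 0.94)]
handle_grip [([394.4, 193.5], 0.85)]
handle_hinge [([431.0, 192.0], 0.85)]
rig [([382.0, 207.8], 0.75), (
[... 652 characters left out ...]

nut_bin_mid []
{'clock': 2.25, 'joints': array([ 1.22036810e+00,  1.23823169e-01,  1.65033714e+00,  1.77052359e-05,
        1.36750031e+00, -8.26028022e-02]), 'qd': array([-0.00223297, -0.00096595, -0.00040667, -0.00034998, -0.00053416,
       -0.00132411]), 'tau': array([ 1.31932553e-03, -4.17582822e+01, -3.60217237e+01,  7.75853265e-02,
        4.27272893e-02, -2.59614274e-05]), 'ee_pos': array([172.02776595, 626.7927572 , 214.61922194]), 'tool_rot': array([-1.57682549e-05,  1.33514610e-01,  9.91046844e-01, -3.13267009e-05]), 'wrist_force': array([-0.60630344,  0.67094896, -0.30933481]), 'torque': array([0.05181506, 0.01690704, 0.01823988]), 'grip_force': 0.0, 'width': 0.9994634199713711}
```

```bash
python3 - <<'E'
from h import *
from scipy.optimize import least_squares
cs={n:r.capture(n) for n in("scene","top")}
ob={"scene":dict(kick_bar=(365,270.3),prop_pivot=(321,266.3),catch_tab=(283.1,229.4),catch_pivot=(282.1,246.4),handle_grip=(262.6,231.2),handle_hinge=(245.2,228.9)),
"top":dict(kick_bar=(287.2,256.5),prop_pivot=(327.4,228.4),catch_tab=(369.2,193.8),catch_pivot=(375.3,198.1),handle_grip=(394.4,193.5),handle_hinge=(431,192))}
def res(v):
    f=feats(a=v[3]);o=[]
    for n in ob:
        for k in ob[n]: o+=list((proj(rig(f[k],*v[:3]),cs[n])-ob[n][k])[0])
    return o
for a0 in (0,):
    s=least_squares(res,[550,0,0,.1],loss="soft_l1",x_scale=[10,10,.1,.1]);print(s.cost,s.x,np.round(res(s.x),1).reshape(-1,2).tolist())
import pickle
v=s.x;f=feats(a=v[3])
big=[]
for n in cs:
    im=cs[n]["frame"].copy()
    cr=(220,180,460,360) if n=="scene" else (170,130,560,330)
    k=3 if n=="scene" else 2
    im=cv2.resize(im[cr[1]:cr[3],cr[0]:cr[2]],None,fx=k,fy=k,interpolation=cv2.INTER_CUBIC)
    for q in f:
        p=(proj(rig(f[q],*v[:3]),cs[n])[0]-cr[:2])*k;cv2.drawMarker(im,tuple(int(t) for t in p),(0,0,255),0,8,1)
    cv2.imwrite(f"pics/{n}1.png",im)
for k in f: print(k,rig(f[k],*v[:3]).round(1))
E
```

```text
14.50888333574628 [ 6.18645724e+02 -1.65447729e+02  8.55315631e-02  1.25929258e-01] [[0.2, 0.2], [0.8, -1.4], [-2.6, 0.5], [-1.9, 0.4], [2.8, 1.1], [-0.2, 1.4], [-0.7, 0.7], [0.4, -1.8], [1.7, 0.8], [-4.1, -0.3], [1.5, 0.6], [-0.3, 0.3]]
kick_bar [[494.   59.  138.1]]
prop_pivot [[558.9 -30.1 150. ]]
catch_tab [[ 614.1 -112.8  248.7]]
catch_pivot [[ 614.6 -118.6  196. ]]
handle_grip [[ 618.7 -165.6  221.9]]
handle_hinge [[ 625.1 -240.2  200. ]]
```

View pics/scene1.png

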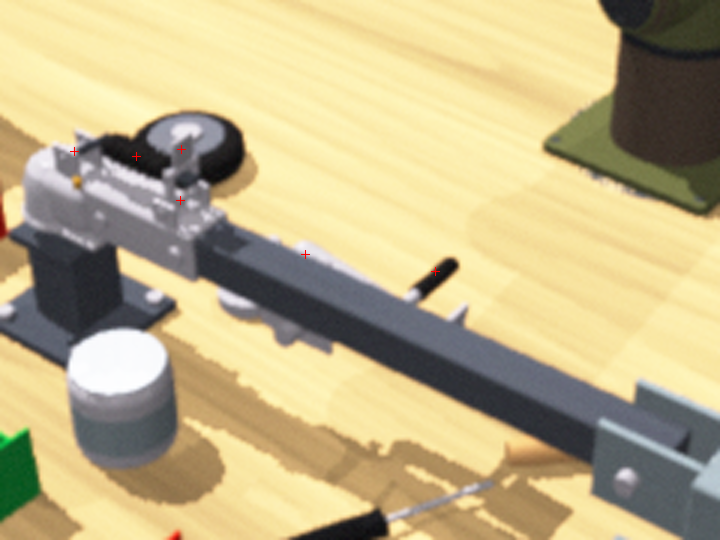

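View pics/top1.png

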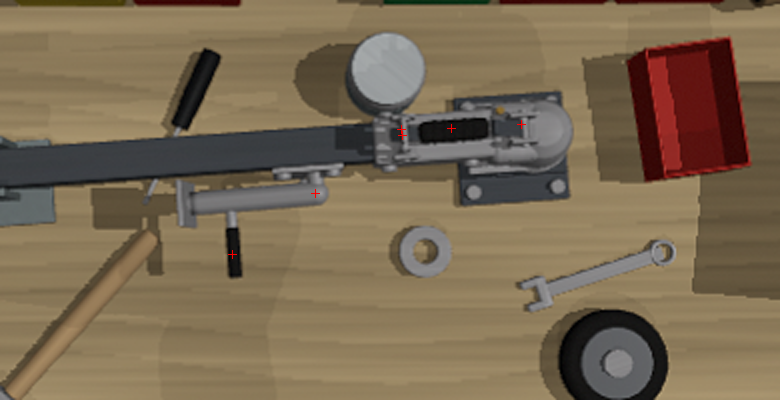

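The fit agrees with both pictures. In the scene crop the tab is at (181,150) and the kick bar at (435,270). In the top crop the kick bar is at (232,253), the handle grip at (450,128) and the mallet's handle end at (155,235). Next I'll move over the kick bar.

```bash
cat >> h.py <<'E'
V=(618.65,-165.45,0.0855)
def toolR(yaw=90,pitch=0):
    # tool z down, tool y at rig angle `yaw` deg; then pitch deg about rig +x
    a=np.radians(yaw);y=np.array([np.cos(a),np.sin(a),0]);z=np.array([0,0,-1.]);x=np.cross(y,z)
    return R.from_euler('z',V[2])*R.from_euler('x',pitch,degrees=True)*R.from_matrix(np.c_[x,y,z])
def cur():
    s=r.read_state();q=s["tool_rot"];return s,np.array(s["ee_pos"]),R.from_quat(np.roll(q,-1))
def goto(P,yaw=90,pitch=0):
    s,p,Q=cur();T=toolR(yaw,pitch)
    print("turn deg",np.degrees((Q.inv()*T).as_rotvec()).round(1),"shift cur axes",Q.inv().apply(rig(P,*V)[0]-p).round(1),"shift new axes",T.inv().apply(rig(P,*V)[0]-p).round(1))
    return rig(P,*V)[0]
E
python3 -c "
from h import *
print(goto((-112,234,210)))"
```

```text
turn deg [ -0.   -0.  -20.2] shift cur axes [-454.3 -465.     4.7] shift new axes [-265.4 -593.5    4.6]
[487.0764918   58.13088456 210.        ]
```

{"op": "jog_arm", "data": {
  "rows": [
    [[0,0,-6.7],[0,0,0],1],
    [[0,0,-6.8],[0,0,0],1],
    [[0,0,-6.7],[0,0,0],1],
    [[0,0,0],[-20,-45,0],1],
    [[0,0,0],[-20,-45,0],1],
    [[0,0,0],[-20,-45,0],1],
    [[0,0,0],[-20,-45,0],1],
    [[0,0,0],[-20,-45,0],1]
  ]
}}

```text
clock: 3.15
ee_pos: [291.2, 409.4, 214.8]
tool_rot: [0.0, -0.043, 0.999, 0.0]
wrist_force: [1.9, 0.1, 0.2]
width: 1.004
grip_force: 0.0
```

{"op": "jog_arm", "data": {
  "rows": [
    [[0,0,0],[-20,-45,0],1],
    [[0,0,0],[-20,-45,0],1],
    [[0,0,0],[-20,-45,0],1],
    [[0,0,0],[-20,-45,0],1],
    [[0,0,0],[-20,-45,0],1],
    [[0,0,0],[-20,-45,0],1],
    [[0,0,0],[-20,-40,0],1],
    [[0,0,0],[0,0,0],1]
  ]
}}

```text
clock: 3.95
ee_pos: [458.3, 110.1, 215.0]
tool_rot: [0.0, -0.039, 0.999, -0.001]
wrist_force: [-0.2, 0.1, 0.4]
width: 1.0
grip_force: 0.0
```

```bash
python3 - <<'E'
from h import *
goto((-112,234,210))
c=r.capture("wrist");f=feats(a=.126);im=c["frame"].copy()
for k in f:
    p=proj(rig(f[k],*V),c)[0];print(k,p.round(),[(np.round(d["centre"],1).tolist(),round(d["confidence"],2)) for d in r.tip_of(k,c)][:2])
    if abs(p).max()<2000: cv2.drawMarker(im,tuple(int(t) for t in p),(0,0,255),0,12,1)
cv2.imwrite("pics/w1.png",im)
E
```

```text
turn deg [-0.1  0.1 -0.4] shift cur axes [-24.6 -54.1   5.1] shift new axes [-24.2 -54.3   5. ]
kick_bar [244. 286.] [([245.0, 285.6], 0.66)]
prop_pivot [122. 362.] []
catch_tab [-107.  546.] []
catch_pivot [-33. 463.] [([62.6, 223.5], 0.57)]
handle_grip [-142.  497.] []
handle_hinge [-207.  464.] []
```

View pics/w1.png

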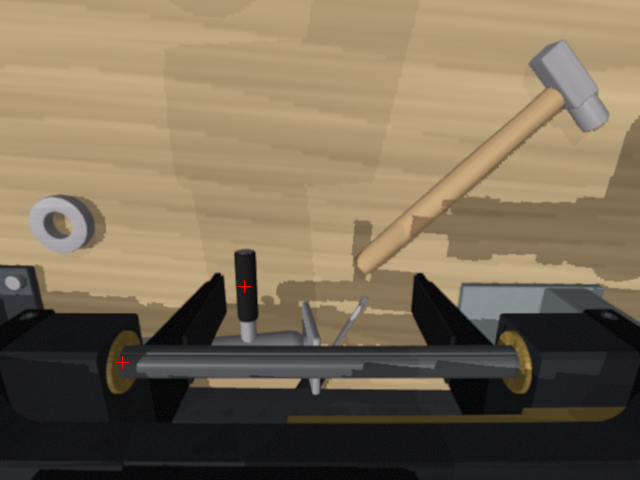

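The wrist view shows the sleeve centre at (245,286), which is where the model predicts it. I'll go over it, descend, and grip.

{"op": "jog_arm", "data": {
  "rows": [
    [[0,0,-0.4],[-12,-27,0],1],
    [[0,0,0],[-12,-27,5],1],
    [[0,0,0],[0,0,0],1],
    [[0,0,0],[0,0,30],1],
    [[0,0,0],[0,0,30],1],
    [[0,0,0],[0,0,30],1],
    [[0,0,0],[0,0,0],1]
  ]
}}

```text
clock: 5.0
ee_pos: [481.1, 63.6, 115.1]
tool_rot: [-0.005, -0.047, 0.999, 0.0]
wrist_force: [-0.1, 0.6, 0.8]
width: 0.999
grip_force: 0.0
```

```bash
python3 -c "
from h import *
goto((-112,234.2,119))"
```

```text
turn deg [ 0.1 -0.5  0.4] shift cur axes [-5.4 -5.8 -4. ] shift new axes [-5.5 -5.7 -3.9]
```

{"op": "jog_arm", "data": {
  "rows": [
    [[0,-0.5,0.4],[-5.5,-5.8,-4],1],
    [[0,0,0],[0,0,0],-1],
    [[0,0,0],[0,0,0],-1],
    [[0,0,0],[0,0,0],-1],
    [[0,0,0],[0,0,0],-1],
    [[0,0,0],[0,0,0],-1],
    [[0,0,0],[0,0,0],-1],
    [[0,0,0],[0,0,0],-1]
  ]
}}

```text
clock: 5.8
ee_pos: [491.0, 57.1, 123.6]
tool_rot: [0.004, -0.042, 0.999, 0.0]
wrist_force: [-0.0, -0.4, 0.0]
width: 0.464
grip_force: 0.0
```

```bash
python3 -c "
from h import *
s,p,Q=cur();print(s['width'],s['grip_force'],s['wrist_force'])
a0=np.arctan2(150-138,95)
for a in np.linspace(.126,1.571,16):
  print(round(a,2),goto((-112,140+95*np.cos(a),131-95*np.sin(a))).round())"
```

```text
0.46448396716323076 0.0 [-0.025511   -0.36153814  0.00987027]
turn deg [ 0.   0.5 -0. ] shift cur axes [3.9 1.6 4.5] shift new axes [3.9 1.6 4.5]
0.13 [487.  58. 119.]
turn deg [ 0.   0.5 -0. ] shift cur axes [ 4.   0.  13.5] shift new axes [ 3.9  0.  13.5]
0.22 [487.  57. 110.]
turn deg [ 0.   0.5 -0. ] shift cur axes [ 4.1 -2.4 22.3] shift new axes [ 3.9 -2.4 22.3]
0.32 [487.  54. 101.]
turn deg [ 0.   0.5 -0. ] shift cur axes [ 4.1 -5.7 30.9] shift new axes [ 3.9 -5.7 30.9]
0.42 [488.  51.  93.]
turn deg [ 0.   0.5 -0. ] shift cur axes [ 4.2 -9.8 39. ] shift new axes [ 3.9 -9.8 39.1]
0.51 [488.  47.  85.]
turn deg [ 0.   0.5 -0. ] shift cur axes [  4.3 -14.6  46.8] shift new axes [  3.9 -14.6  46.8]
0.61 [488.  42.  77.]
turn deg [ 0.   0.5 -0. ] shift cur axes [  4.3 -20.2  54. ] shift new axes [  3.9 -20.2  54.1]
0.7 [489.  37.  70.]
turn deg [ 0.   0.5 -0. ] shift cur axes [  4.4 -26.5  60.7] shift new axes [  3.9 -26.5  60.8]
0.8 [489.  30.  63.]
turn deg [ 0.   0.5 -0. ] shift cur axes [  4.4 -33.3  66.8] shift new axes [  3.9 -33.3  66.8]
0.9 [490.  24.  57.]
turn deg [ 0.   0.5 -0. ] shift cur axes [  4.4 -40.7  72.1] shift new axes [  3.9 -40.7  72.2]
0.99 [491.  16.  51.]
turn deg [ 0.   0.5 -0. ] shift cur axes [  4.5 -48.6  76.7] shift new axes [  3.9 -48.6  76.8]
1.09 [491.   8.  47.]
turn deg [ 0.   0.5 -0. ] shift cur axes [  4.5 -56.9  80.6] shift new axes [  3.9 -56.9  80.6]
1.19 [492.   0.  43.]
turn deg [ 0.   0.5 -0. ] shift cur axes [  4.5 -65.6  83.6] shift new axes [  3.9 -65.6  83.6]
1.28 [493.  -9.  40.]
turn deg [ 0.   0.5 -0. ] shift cur axes [  4.5 -74.5  85.8] shift new axes [  3.9 -74.5  85.8]
1.38 [494. -17.  38.]
turn deg [ 0.   0.5 -0. ] shift cur axes [  4.5 -83.5  87.1] shift new axes [  3.9 -83.5  87.1]
1.47 [494. -26.  36.]
turn deg [ 0.   0.5 -0. ] shift cur axes [  4.5 -92.7  87.5] shift new axes [  3.9 -92.6  87.6]
1.57 [495. -36.  36.]
```

{"op": "jog_arm", "data": {
  "rows": [
    [[0,0.5,0],[4,1.6,4.5],-1],
    [[0,0,0],[0,0,0],-1],
    [[0,0,0],[0,0,0],-1],
    [[0,0,0],[0,0,0],-1],
    [[0,0,0],[0,0,0],-1],
    [[0,0,0],[0,0,0],-1],
    [[0,0,0],[0,0,0],-1],
    [[0,0,0],[0,0,0],-1]
  ]
}}

```text
clock: 6.6
ee_pos: [486.9, 58.0, 118.9]
tool_rot: [-0.0, -0.042, 0.999, -0.0]
wrist_force: [-0.3, -4.0, -1.5]
width: 0.161
grip_force: 30.0
```

{"op": "jog_arm", "data": {
  "rows": [
    [[0,0,0],[0,-1.6,9],-1],
    [[0,0,0],[0,-2.4,8.8],-1],
    [[0,0,0],[0,-3.3,8.6],-1],
    [[0,0,0],[0,-4.1,8.2],-1],
    [[0,0,0],[0,-4.8,7.7],-1],
    [[0,0,0],[0,-5.6,7.3],-1],
    [[0,0,0],[0,-6.3,6.7],-1],
    [[0,0,0],[0,0,0],-1]
  ]
}}

```text
clock: 7.4
ee_pos: [488.8, 30.0, 62.4]
tool_rot: [-0.001, -0.042, 0.999, -0.0]
wrist_force: [-1.4, -3.6, -0.5]
width: 0.162
grip_force: 29.9
```

```bash
python3 -c "
from h import *
goto((-112,140+95*np.cos(.8),131-95*np.sin(.8)))
goto((-112,140,36))"
```

```text
turn deg [-0.  -0.1 -0.1] shift cur axes [-0.7  0.4 -0.5] shift new axes [-0.7  0.4 -0.5]
turn deg [-0.  -0.1 -0.1] shift cur axes [ -0.8 -65.8  26.4] shift new axes [ -0.7 -65.8  26.4]
```

{"op": "jog_arm", "data": {
  "rows": [
    [[0,0,0],[0,-6.6,5.8],-1],
    [[0,0,0],[0,-7.4,5.2],-1],
    [[0,0,0],[0,-7.9,4.5],-1],
    [[0,0,0],[0,-8.3,3.8],-1],
    [[0,0,0],[0,-8.7,3],-1],
    [[0,0,0],[0,-8.9,2.2],-1],
    [[0,0,0],[0,-9,1.3],-1],
    [[0,0,0],[0,-9.2,0.5],-1]
  ]
}}

```text
clock: 8.2
ee_pos: [492.8, -32.2, 33.7]
tool_rot: [-0.002, -0.042, 0.999, 0.003]
wrist_force: [-0.3, 8.2, -6.3]
width: 0.16
grip_force: 30.0
```

{"op": "jog_arm", "data": {
  "rows": [
    [[0,0,0],[0,-2,0],-1],
    [[0,0,0],[0,-1,0],-1],
    [[0,0,0],[0,0,0],-1]
  ]
}}

```text
clock: 8.5
ee_pos: [492.9, -35.4, 34.0]
tool_rot: [-0.002, -0.042, 0.999, 0.003]
wrist_force: [-0.8, 8.3, -6.7]
width: 0.164
grip_force: 30.0
```

```bash
python3 - <<'E'
from h import *
goto((-112,140,36))
ims=[]
for n,cr in (("scene",(220,180,460,360)),("wrist",(0,120,640,480))):
    c=r.capture(n);im=c["frame"].copy()
    p=proj(rig(feats(a=1.571)["kick_bar"],*V),c)[0];print(n,p.round(),[(np.round(d["centre"],1).tolist(),round(d["confidence"],2)) for d in r.tip_of("kick_bar",c)])
    ims.append(cv2.resize(im[cr[1]:cr[3],cr[0]:cr[2]],(400,300)))
cv2.imwrite("pics/leg.png",np.hstack(ims))
E
```

```text
turn deg [ 0.4 -0.2 -0.1] shift cur axes [-2.1 -0.3 -2. ] shift new axes [-2.1 -0.4 -2. ]
scene [335. 283.] [([284.5, 229.1], 0.27)]
wrist [316. 332.] [([318.0, 331.6], 0.68)]
```

View pics/leg.png

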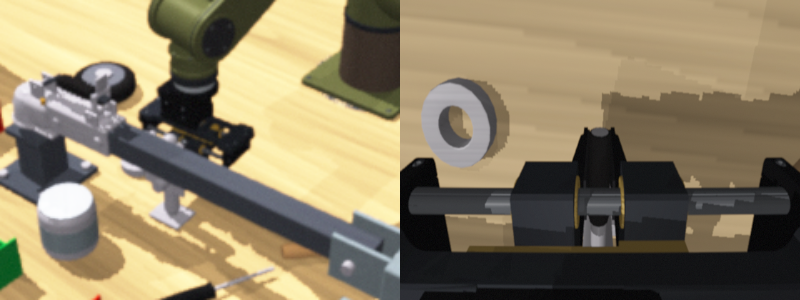

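{"op": "jog_arm", "data": {
  "rows": [
    [[0,0,0],[0,-2,-1],-1],
    [[0,0,0],[0,-2,-1],-1],
    [[0,0,0],[0,0,0],-1],
    [[0,0,0],[0,0,0],-1]
  ]
}}

```text
clock: 9.1
ee_pos: [492.8, -35.4, 34.1]
tool_rot: [-0.002, -0.041, 0.999, 0.007]
wrist_force: [5.2, 22.2, -15.8]
width: 0.161
grip_force: 30.0
```

{"op": "jog_arm", "data": {
  "rows": [
    [[0,0,0],[0,2.5,1],-1],
    [[0,0,0],[0,0,0],0.3],
    [[0,0,0],[0,0,0],0.3],
    [[0,0,0],[0,0,0],0.3],
    [[0,0,0],[0,0,0],0.3],
    [[0,0,0],[0,0,0],0.3],
    [[0,0,0],[0,0,-30],0.3],
    [[0,0,0],[0,0,-40],0.3]
  ]
}}

```text
clock: 9.9
ee_pos: [493.4, -39.7, 106.1]
tool_rot: [-0.003, -0.042, 0.999, 0.001]
wrist_force: [0.2, -0.4, 1.3]
width: 0.638
grip_force: 0.0
```

{"op": "jog_arm", "data": {
  "rows": [
    [[0,0,0],[0,0,-50],-1],
    [[0,0,0],[0,0,-50],-1],
    [[0,0,0],[0,0,-50],-1],
    [[0,0,0],[0,0,-40],-1],
    [[0,0,0],[0,0,0],-1],
    [[0,0,0],[0,0,0],-1]
  ]
}}

```text
clock: 10.5
ee_pos: [495.9, -40.2, 298.9]
tool_rot: [0.002, -0.042, 0.999, -0.0]
wrist_force: [-0.2, 1.1, -0.3]
width: 0.202
grip_force: 0.0
```

```bash
python3 - <<'E'
from h import *
print(cur()[1]);goto((0,25,300))
for n in ("scene","top","wrist"):
    c=r.capture(n)
    for k,a in (("kick_bar",1.571),("catch_tab",0),("catch_pivot",0),("handle_grip",0)):
        print(n,k,proj(rig(feats(a=a)[k],*V),c)[0].round(),[(np.round(d["centre"],1).tolist(),round(d["confidence"],2)) for d in r.tip_of(k,c)][:2])
E
```

```text
[495.9108849  -40.16031913 298.93976059]
turn deg [-0.   0.2 -0.1] shift cur axes [-111.7 -110.2   -0.6] shift new axes [-111.6 -110.3   -1.1]
scene kick_bar [335. 283.] []
scene catch_tab [280. 230.] [([283.6, 230.8], 0.62)]
scene catch_pivot [280. 247.] [([282.1, 242.8], 0.93), ([266.1, 232.6], 0.73)]
scene handle_grip [265. 232.] [([264.7, 230.5], 0.76)]
top kick_bar [329. 254.] [([371.4, 196.3], 0.23), ([326.6, 224.5], 0.22)]
top catch_tab [371. 195.] [([366.6, 197.3], 0.5)]
top catch_pivot [371. 198.] [([373.7, 197.9], 0.58), ([481.9, 260.1], 0.49)]
top handle_grip [396. 194.] [([397.0, 194.5], 0.67)]
wrist kick_bar [322. 205.] [([323.1, 203.9], 0.69), ([602.8, 115.7], 0.18)]
wrist catch_tab [204. 404.] [([204.5, 402.4], 0.7)]
wrist catch_pivot [215. 360.] [([28.0, 157.9], 0.34)]
wrist handle_grip [147. 380.] [([143.6, 378.7], 0.97), ([70.3, 358.3], 0.2)]
```

{"op": "jog_arm", "data": {
  "rows": [
    [[0,0,0],[-28,-27.5,0],-1],
    [[0,0,0],[-28,-27.5,0],-1],
    [[0,0,0],[-28,-27.5,0],-1],
    [[0,0,0],[-27.5,-27.5,0],-1],
    [[0,0,0],[0,0,0],-1],
    [[0,0,0],[0,0,0],-1]
  ]
}}

```text
clock: 11.85
ee_pos: [615.8, -140.3, 296.7]
tool_rot: [-0.001, -0.042, 0.999, 0.0]
wrist_force: [0.4, 0.6, 0.3]
width: 0.004
grip_force: 0.0
```

```bash
python3 - <<'E'
from h import *
goto((0,25,244))
c=r.capture("wrist");im=c["frame"]
for k in ("catch_tab","catch_pivot","handle_grip","handle_hinge"):
        print(k,proj(rig(feats()[k],*V),c)[0].round(),[(np.round(d["centre"],1).tolist(),round(d["confidence"],2)) for d in r.tip_of(k,c)][:2])
cv2.imwrite("pics/w2.png",im)
E
```

```text
turn deg [ 0.1 -0.1 -0.1] shift cur axes [-0.8 -0.4 52.7] shift new axes [-0.7 -0.3 52.7]
catch_tab [361. 261.] [([361.0, 259.7], 0.78)]
catch_pivot [346. 237.] [([347.9, 236.0], 0.7)]
handle_grip [281. 248.] [([281.2, 245.5], 0.72), ([46.6, 208.2], 0.67)]
handle_hinge [186. 238.] [([183.8, 233.5], 0.86)]
```

View pics/w2.png

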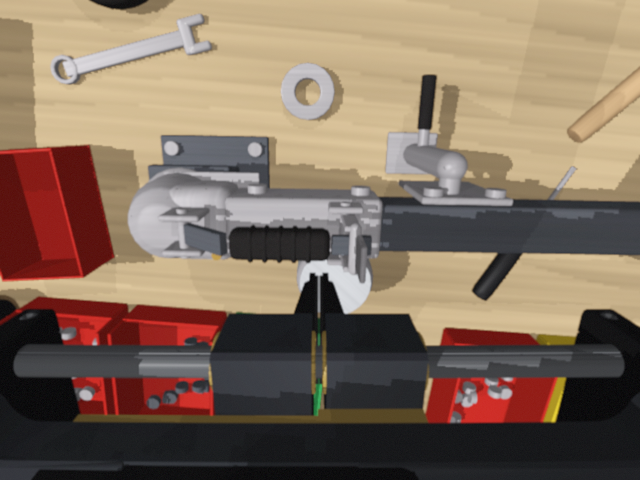

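The tab at (361,260) and the grip at (281,246) match the model, and the leg shows upright. Next I'll descend and flip the catch.

{"op": "jog_arm", "data": {
  "rows": [
    [[0,0,0],[-0.5,0,27],-1],
    [[0,0,0],[0,0,26],-1],
    [[0,0,0],[0,0,0],-1],
    [[0,0,0],[0,9,0],-1],
    [[0,0,0],[0,9,0],-1],
    [[0,0,0],[0,9,0.5],-1],
    [[0,0,0],[0,9,1.5],-1],
    [[0,0,0],[0,0,0],-1]
  ]
}}

```text
clock: 12.9
ee_pos: [613.6, -103.0, 243.4]
tool_rot: [0.001, -0.043, 0.999, -0.0]
wrist_force: [0.3, 0.3, 0.2]
width: 0.005
grip_force: 0.1
```

{"op": "jog_arm", "data": {
  "rows": [
    [[0,0,0],[0,6,4],-1],
    [[0,0,0],[0,6,5],-1],
    [[0,0,0],[0,5,6],-1],
    [[0,0,0],[0,5,7],-1],
    [[0,0,0],[0,2,3],-1],
    [[0,0,0],[0,2,2],-1],
    [[0,0,0],[0,0,0],-1],
    [[0,0,0],[0,0,0],-1]
  ]
}}

```text
clock: 13.7
ee_pos: [611.1, -78.3, 215.6]
tool_rot: [0.0, -0.042, 0.999, 0.0]
wrist_force: [0.2, -0.4, 0.1]
width: 0.004
grip_force: 0.0
```

{"op": "jog_arm", "data": {
  "rows": [
    [[0,0,0],[0,0,-30],-1],
    [[0,0,0],[0,-30,-40],0],
    [[0,0,0],[0,-40,0],0.3],
    [[0,0,0],[0,-16,0],0.3],
    [[0,0,0],[0,0,0],0.3],
    [[0,0,0],[0,0,0],0.3]
  ]
}}

```text
clock: 14.3
ee_pos: [617.8, -163.4, 284.2]
tool_rot: [-0.001, -0.042, 0.999, 0.001]
wrist_force: [0.2, -0.2, 0.2]
width: 0.37
grip_force: 0.0
```

```bash
python3 - <<'E'
from h import *
s,p,Q=cur();print(p,s["joints"].round(2));goto((0,0,290),yaw=0);goto((0,0,290),yaw=180)
ims=[]
for n,cr in (("scene",(220,180,360,285)),("wrist",(80,120,480,420))):
    c=r.capture(n);im=c["frame"].copy()
    for k in ("catch_tab","handle_grip"): print(n,k,proj(rig(feats(c=1.2)[k],*V),c)[0].round(),[(np.round(d["centre"],1).tolist(),round(d["confidence"],2)) for d in r.tip_of(k,c)][:2])
    ims.append(cv2.resize(im[cr[1]:cr[3],cr[0]:cr[2]],(400,300)))
cv2.imwrite("pics/catch.png",np.hstack(ims))
E
```

```text
[ 617.82038431 -163.37943972  284.23817514] [-0.34  0.07  1.59  0.    1.48 -2.  ]
turn deg [-0.  -0.2 89.9] shift cur axes [-0.6 -2.1 -5.8] shift new axes [-2.1  0.6 -5.8]
turn deg [  0.2  -0.  -90.1] shift cur axes [-0.6 -2.1 -5.8] shift new axes [ 2.1 -0.6 -5.8]
scene catch_tab [296. 249.] [([280.2, 243.0], 0.52), ([297.7, 246.6], 0.45)]
scene handle_grip [265. 232.] [([264.6, 231.7], 0.77)]
wrist catch_tab [453. 247.] [([452.6, 245.9], 0.82)]
wrist handle_grip [313. 253.] [([307.7, 250.1], 0.97)]
```

View pics/catch.png

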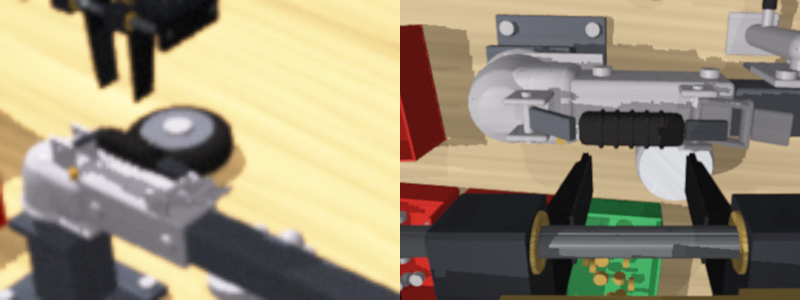

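The catch is right back, with the tab at (453,246) as predicted for 1.2 rad, and the handle is still down. I'll turn the gripper across the handle and grip it.

{"op": "jog_arm", "data": {
  "rows": [
    [[0,0,8.5],[0,0,0],0.3],
    [[0,0,8.5],[0,0,0],0.3],
    [[0,0,8.5],[0,0,0],0.3],
    [[0,0,8.5],[0,0,0],0.3],
    [[0,0,8.5],[0,0,0],0.3],
    [[0,0,8.5],[0,0,0],0.3],
    [[0,0,8.5],[0,0,0],0.3],
    [[0,0,8.5],[0,0,0],0.3]
  ]
}}

```text
clock: 15.4
ee_pos: [618.3, -163.3, 285.5]
tool_rot: [-0.0, 0.526, 0.851, 0.0]
wrist_force: [-0.9, -0.1, 0.6]
width: 0.65
grip_force: 0.0
```

{"op": "jog_arm", "data": {
  "rows": [
    [[0,0,8.5],[0,0,0],0.3],
    [[0,0,8.5],[0,0,0],0.3],
    [[0,0,5],[-2,0.6,0],0.3],
    [[0,0,0],[0,0,0],0.3],
    [[0,0,0],[0,0,0],0.3]
  ]
}}

```text
clock: 15.9
ee_pos: [619.3, -165.4, 285.5]
tool_rot: [-0.0, 0.676, 0.737, -0.0]
wrist_force: [0.3, -0.4, 0.7]
width: 0.649
grip_force: 0.0
```

```bash
python3 - <<'E'
from h import *
s,p,Q=cur();print(p,s["joints"].round(2));goto((0,0,204),yaw=0)
c=r.capture("wrist")
print(proj(rig(feats()["handle_grip"],*V),c)[0].round(),r.tip_of("handle_grip",c)[:1])
E
```

```text
[ 619.25646041 -165.4061341   285.45312848] [-0.34  0.07  1.59  0.    1.48 -0.43]
turn deg [-0.  -0.   0.1] shift cur axes [-0.  -0.6 81.5] shift new axes [ 0.  -0.6 81.5]
[318. 253.] [{'centre': [309.9, 254.3], 'confidence': 0.6}]
```

{"op": "jog_arm", "data": {
  "rows": [
    [[0,0,0],[0,-0.6,30],0.3],
    [[0,0,0],[0,0,30],0.3],
    [[0,0,0],[0,0,21],0.3],
    [[0,0,0],[0,0,0],-1],
    [[0,0,0],[0,0,0],-1],
    [[0,0,0],[0,0,0],-1],
    [[0,0,0],[0,0,0],-1],
    [[0,0,0],[0,0,0],-1]
  ]
}}

```text
clock: 16.8
ee_pos: [618.7, -166.1, 206.1]
tool_rot: [0.0, 0.676, 0.736, -0.0]
wrist_force: [-12.2, -0.1, 5.7]
width: 0.288
grip_force: 5.8
```

{"op": "jog_arm", "data": {
  "rows": [
    [[0,0,0],[0,0,0],-1],
    [[0,0,0],[0,0,0],-1],
    [[0,0,0],[0,0,0],-1],
    [[0,0,0],[0,0,0],-1]
  ]
}}

```text
clock: 17.2
ee_pos: [616.0, -166.3, 206.0]
tool_rot: [-0.002, 0.677, 0.736, -0.002]
wrist_force: [-11.5, -0.1, 7.7]
width: 0.231
grip_force: 30.0
```

```bash
python3 - <<'E'
from h import *
s,p,Q=cur();print(p)
# TCP path rigid with handle: grasp offset along tool z
T0=Q; hinge=rig((0,-75,200),*V)[0]; ax=R.from_euler('z',V[2]).apply([1,0,0])
prev=(p,Q);d=6
for k in range(1,8):
    rot=R.from_rotvec(ax*np.radians(d*k));pn=hinge+rot.apply(p-hinge);Qn=rot*Q
    print(k,"turn",np.degrees((prev[1].inv()*Qn).as_rotvec()).round(2),"oldaxes",prev[1].inv().apply(pn-prev[0]).round(2),"newaxes",Qn.inv().apply(pn-prev[0]).round(2),pn.round())
    prev=(pn,Qn)
E
```

```text
[ 616.04992645 -166.34243325  206.0176281 ]
1 turn [ 0.01  6.   -0.04] oldaxes [-1.04 -0.05 -7.74] newaxes [-0.22 -0.05 -7.8 ] [ 616. -167.  214.]
2 turn [ 0.01  6.   -0.04] oldaxes [-1.04 -0.05 -7.74] newaxes [-0.22 -0.05 -7.8 ] [ 616. -169.  221.]
3 turn [ 0.01  6.   -0.04] oldaxes [-1.04 -0.05 -7.74] newaxes [-0.22 -0.05 -7.8 ] [ 617. -172.  229.]
4 turn [ 0.01  6.   -0.04] oldaxes [-1.04 -0.05 -7.74] newaxes [-0.22 -0.05 -7.8 ] [ 617. -175.  236.]
5 turn [ 0.01  6.   -0.04] oldaxes [-1.04 -0.05 -7.74] newaxes [-0.22 -0.05 -7.8 ] [ 617. -179.  242.]
6 turn [ 0.01  6.   -0.04] oldaxes [-1.04 -0.05 -7.74] newaxes [-0.22 -0.05 -7.8 ] [ 618. -184.  249.]
7 turn [ 0.01  6.   -0.04] oldaxes [-1.04 -0.05 -7.74] newaxes [-0.22 -0.05 -7.8 ] [ 618. -189.  254.]
```

{"op": "jog_arm", "data": {
  "rows": [
    [[0,0,0],[0,-3,0],-1],
    [[0,3,0],[-0.3,0,-3.9],-1],
    [[0,3,0],[-0.3,0,-3.9],-1],
    [[0,3,0],[-0.3,0,-3.9],-1],
    [[0,3,0],[-0.3,0,-3.9],-1],
    [[0,3,0],[-0.3,0,-3.9],-1],
    [[0,3,0],[-0.3,0,-3.9],-1],
    [[0,0,0],[0,0,0],-1]
  ]
}}

```text
clock: 18.0
ee_pos: [616.1, -170.5, 227.3]
tool_rot: [-0.117, 0.669, 0.727, 0.107]
wrist_force: [-0.5, 4.1, -1.2]
width: 0.231
grip_force: 30.0
```

{"op": "jog_arm", "data": {
  "rows": [
    [[0,3,0],[-0.3,0,-3.9],-1],
    [[0,3,0],[-0.3,0,-3.9],-1],
    [[0,3,0],[-0.3,0,-3.9],-1],
    [[0,3,0],[-0.3,0,-3.9],-1],
    [[0,3,0],[-0.3,0,-3.9],-1],
    [[0,3,0],[-0.3,0,-3.9],-1],
    [[0,3,0],[-0.3,0,-3.9],-1],
    [[0,0,0],[0,0,0],-1]
  ]
}}

```text
clock: 18.8
ee_pos: [616.9, -184.0, 250.4]
tool_rot: [-0.248, 0.637, 0.693, 0.227]
wrist_force: [-2.6, 7.6, -0.2]
width: 0.229
grip_force: 30.0
```

```bash
python3 - <<'E'
from h import *
s,p,Q=cur();print(p,s["joints"].round(2),s["wrist_force"],s["grip_force"])
g=p-19*Q.apply([0,0,1]);hinge=rig((0,-75,200),*V)[0];d=R.from_euler('z',-V[2]).apply(g-hinge);print(d,np.arctan2(d[2],d[1])-.285,np.hypot(d[1],d[2]))
im=[]
c=r.capture("scene");a=c["frame"]
for k in ("handle_grip","catch_tab"): print(proj(rig(feats(c=1.2,h=.68)[k],*V),c)[0].round(),[(np.round(d["centre"],1).tolist(),round(d["confidence"],2)) for d in r.tip_of(k,c)][:2])
cv2.imwrite("pics/up.png",cv2.resize(a[170:320,200:400],(800,600)))
E
```

```text
[ 616.94744537 -184.00488177  250.39902017] [-0.6   0.32  1.47  0.53  1.79 -0.68] [-2.60318396  7.56657929 -0.16017652] 30.00152349472046
[-3.26068184 44.61899484 65.09782973] 0.6849265247582013 78.921366790159
[255. 214.] [([319.5, 264.2], 0.66), ([256.2, 213.3], 0.47)]
[296. 249.] [([297.1, 245.3], 0.48)]
```

View pics/up.png

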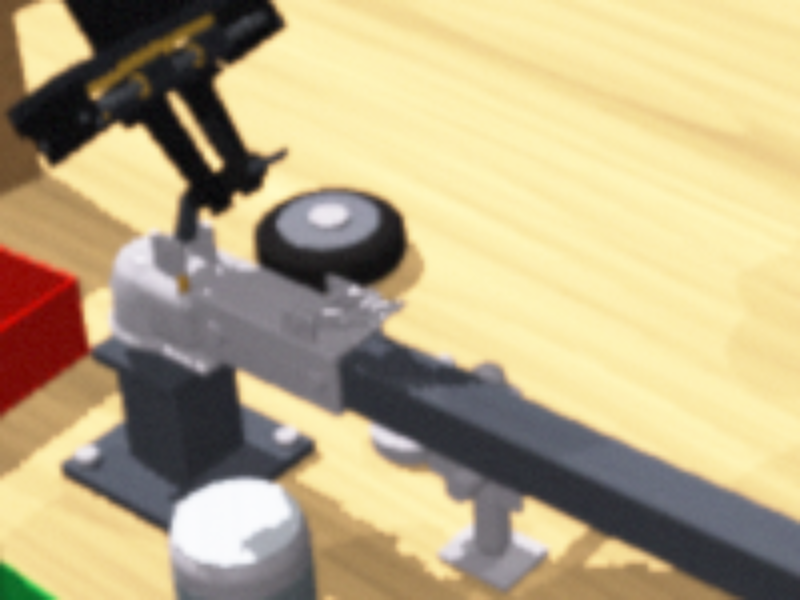

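The fingers at (230,185) hold the handle up at about 0.68 rad, the catch is back at (350,300) and the leg stands upright at (490,530). I'll pull the last bit to the stop.

{"op": "jog_arm", "data": {
  "rows": [
    [[0,2.5,0],[-0.3,0,-3.5],-1],
    [[0,1.5,0],[-0.2,0,-2.5],-1],
    [[0,0,0],[0,0,-1],-1],
    [[0,0,0],[0,0,0],-1],
    [[0,0,0],[0,0,0],-1],
    [[0,0,0],[0,0,0],-1],
    [[0,0,0],[0,0,0],-1]
  ]
}}

```text
clock: 19.65
ee_pos: [617.2, -187.9, 254.5]
tool_rot: [-0.272, 0.629, 0.685, 0.248]
wrist_force: [-2.0, 6.9, -4.0]
width: 0.227
grip_force: 30.0
```

```bash
python3 - <<'E'
from h import *
s,p,Q=cur();print(p,s["wrist_force"],s["grip_force"],s["width"])
g=p-19*Q.apply([0,0,1]);hinge=rig((0,-75,200),*V)[0];d=R.from_euler('z',-V[2]).apply(g-hinge);h=np.arctan2(d[2],d[1])-.285;print(h)
if h>.68 and s["grip_force"]>20: print(r.hand_in())
E
```

```text
[ 617.16277664 -187.89565669  254.49057493] [-1.96107202  6.85088711 -3.98729117] 29.963282346725464 0.226803723049879
0.7589120770571296
the job is handed in; nothing more can be done
None
```

I've handed the job in: the prop leg stands upright in its detent, the safety catch is right back (about 1.2 rad), and the gripper is holding the handle fully up (about 0.75 rad, 30 N grip); I never went near the other things on the bench, though I didn't re-measure them.

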